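# Pin the index arm of an inspection stage

### The arm

A 6-joint arm with a two-finger parallel gripper is mounted at the origin on a cart in front of the work surface, level with it; the furniture and walls round the work are solid. World frame = base frame: x ahead of the robot, y to its left, z up, the work surface at z = 0. Lengths are in mm, angles in rad, forces in N, time in s.
With the tool pointing down it reaches from about 350 to 775 mm from the base axis. Payload 7.3 kg.
Tool frame: the origin (TCP) lies on the centre line of the jaws, within the pads' length; the fingertips stand 11 mm ahead of it and the grasp point (between the pads) lies 8 mm behind it; z points along the fingers, y is the line along which they close (so a half turn about z gives the same grasp; the last joint's range is limited). The gripper opens to 92 mm and grips with 3 to 60 N. Pads are 19 mm wide; open, the fingers measure 130 mm over their backs; the gripper's body (75 mm by 190 mm) begins 47 mm behind the grasp point.
Start: joints at [-1.445, 0.342, 1.524, -0, 1.275, -0.146], TCP at [140.966, -505.739, 237.741] pointing down, gripper open.
Joint ranges: [-2.53, 2.53], [-0.77, 2.02], [0.04, 2.7], [-1, 4.14], [0.28, 2.66], [-3.11, 3.11]. Speed limits (rad/s): [2.57, 2.57, 3.14, 3.14, 3.14, 3.14].

### API

Orientations are given as [roll, pitch, yaw] about the fixed x, y, z axes, in that order (R = Rz(yaw) Ry(pitch) Rx(roll)).
In Python, from plant import bot gives the robot as it stands.
- The arm moves only by the tool step_arm, never from a script. Its argument "deltas" is a list of rows, each a list of 5 numbers: the opening, from 0 (shut) to 1 (fully open), then the shift along the tool's x, y, z each as a share of 0.5 m, from -1 to 1, then the turn about the tool's z as a share of pi/2 rad, from -1 to 1. In form: [[claw, x, y, z, turn], ...]. A call has 1 to 8 rows; each row shifts and turns the commanded pose from where the row before left it, along the tool's axes as they then stand; what a row does not reach is not made up. A row lasts 1/10 s, in which the tool goes at most 50 mm and 8.59 degrees, less where a joint would pass 70% of its speed; a pose out of reach is approached as far as the arm can. A call with a number of a shift or a turn outside -1 to 1 is refused whole. A call with a gripper value outside its range is refused whole. The fingers move at their own pace and stop on an object; the grip force is fixed at half the most. Time passes only in rows, so rows that do not move let the fingers close. It gives the time, the measured TCP pose, the force, the opening and the grip force at its end, in the units of the state.
- bot.get_obs(): the state, without advancing time (a new reading comes with each control period).
- bot.capture(name): name is "scene" or "side" or "wrist"; returns (picture, depth): 480x640x3 uint8, red, green, blue; 480x640 float32, mm along the optical axis (not along the pixel's ray), 0 where there is no reading.
- bot.camera_params(name): a dict with "fov_y" (degrees; the focal length in pixels is half the picture's height over the tangent of half this angle, whatever the lens; pixels are square), "cx", "cy" (the principal point, pixels), "k1" (the pictures are not rectified: a ray, as slopes to the right and down, at radius r is drawn at 1 + k1 r^2 times it, then the intrinsics apply), "rvec" (rotation vector, rad) and "tvec" (3), from world to camera coordinates, as OpenCV has them. Camera axes: x right, y down, z forward; pixel columns grow to the right and rows downward; lengths in mm; the calibration is good to about 2 mm. A picture is of the moment at which its call begins: read the wrist's pose just before it. camera_params takes no time and is no camera call; for the wrist camera it gives the pose at the moment of the call.
- bot.close_job(): hands the job in; it is judged then, once.
The state is a dict: "time": time; "joint_positions": joint angles; "dq": joint speeds; "tau": joint torques, N m; "tool_pos": TCP position; "tcp_rot": TCP orientation; "contact_force": force on the tool from outside, world axes, zero at the start; "moment": the same for the moment, N m; "grip_width": finger opening in mm; "finger_force": force on a finger pad.
Only numpy, scipy, OpenCV 4.12 (cv2) and the standard library are available. Lean on these libraries where they do the work, as an engineer would, in place of code of your own. Each camera call takes 0.05 s, during which the arm holds its last target. There are 200 camera calls.

### The job

Turn the black bar knob of the inspection stage until its white line points at the bracket and the arm's bushing lies right under the bracket's bushing. Then lift the locking rod from its rest and thread it straight down through the bracket's bushing and on through the arm's bushing. Finish still holding it there by its grip, tip out below the arm but off the base and the rod's collar about 15 mm clear of the bracket, so that I can do up the clamp screw; leave the loupe, the weight and the eraser alone.

Things in the scene. Friction and masses are not known exactly. Their poses are not given: they have to be found in the camera images.
- index_arm (a joint): Angle of the knob and its arm, rad. They turn as one about the vertical axis of the stage. 0 is the index mark: the knob's white line points at the bracket and the arm's bushing lies under the bracket's bushing. Positive is counter-clockwise seen from above; stops at -0.35 and 1.5. It starts positive and must be turned clockwise to 0. It stays where it is left (friction 0.06 N m); the rod's taper can still centre the arm over a few degrees.
- knob_grip (a point): Black bar knob on top of the stage's spindle: an upright bar 12 mm thick, 44 mm long and 36 mm high (120 to 156 mm above the table). This point lies on the turning axis, inside the bar, 140 mm above the table. z up; the bar lies along this point's y axis, so it is pinched across x. A white line on its top points to this point's -y, the way the arm points. It turns with the knob.
- stage: Fixed inspection stage: round graduated aluminium base 140 mm across and 10 mm thick, with a foot and a bracket post at one side. Origin on the turning axis of the knob at table height; its -y axis points to the bracket. The post is 24 mm wide and stands 83 to 105 mm from the axis; the bracket reaches inward over the arm, 30 mm wide, 88 to 102 mm above the table, to 38 mm from the axis.
- upper_bushing (a point): Centre of the mouth of the bracket's bushing (fixed): 55 mm from the turning axis, 104 mm above the table, on top of a brass rim 26 mm across. Upright bore 15 mm across and 16 mm long (underside 88 mm above the table), with a flared mouth 19 mm across. z up.
- lower_bushing (a point): Centre of the mouth of the arm's bushing, which turns with the knob: 55 mm from the turning axis, 50 mm above the table. Upright bore 15 mm across and 10 mm long (underside 40 mm above the table, 30 mm above the stage's base), flared mouth 19 mm across. The steel arm is 30 mm wide. z up.
- rod_grip (a point): Middle of the square aluminium grip of the locking rod: grip 22 x 22 mm, 40 mm high, its sides along this point's x and y axes; z points up along the rod. Below it a round collar 28 mm across and 4 mm thick, underside 24 mm below this point, then a steel shaft 12 mm thick and 92 mm long. 0.14 kg. In the rest this point is 126 mm above the table.
- rod_tip (a point): Lower end of the rod's shaft, 116 mm below the middle of the grip; its last 10 mm taper to 6 mm across.
- rest: Fixed stand in which the rod hangs upright by its collar: round foot 56 mm across, two legs, top plate 44 x 34 mm with a 15 mm hole, top 102 mm above the table. Origin under the hole at table height. The rod lifts straight up out of it; its tip must rise 92 mm to come free.
- loupe: Bystander: black loupe 42 mm across and 42 mm high. Origin at its underside.
- weight: Bystander: green padded weight 34 x 56 x 23 mm. Origin at its underside.
- eraser: Bystander: eraser in a blue sleeve, 21 x 42 x 13 mm. Origin at its underside.
Things that resemble listed ones, but are neither listed nor needed, are in the scene too. What is meant by the part that bears rod_grip is not yellow, and is the larger of those in its own colour.

How it is judged (in metres and radians):
On the way, in this order (a step that is already met when the one before it is completed fails the run):
1. the knob stands at the index mark, the rod still in its rest (value of joint index_arm between -0.1 and 0.1 rad and distance of rod_grip from where it was at the start of the episode below 0.02 m), for 0.2 s.
2. the rod's tip has passed through the bracket's bushing (horizontal distance between rod_tip and upper_bushing below 0.004 m and angle between rod_grip's own z axis and vertical below 0.12 rad and z of rod_tip in the frame of upper_bushing below -0.02 m), for 0.1 s.
3. the rod's tip has passed on through the arm's bushing (horizontal distance between rod_tip and upper_bushing below 0.004 m and angle between rod_grip's own z axis and vertical below 0.12 rad and horizontal distance between rod_tip and lower_bushing below 0.004 m and z of rod_tip in the frame of lower_bushing below -0.014 m), for 0.2 s.
At the end, for the whole second after the job is handed in: Knob within 0.1 rad of its mark; rod upright within 0.12 rad, tip within 4 mm of both bushing axes, at least 4 mm below the arm and 2.5 mm above the base; collar at least 3 mm above the bracket's bushing; rod still and held by the fingers with over 2 N (all of step 3 and value of joint index_arm between -0.1 and 0.1 rad and z of rod_tip in the frame of stage above 0.0125 m and z of rod_grip in the frame of upper_bushing above 0.027 m and contact force between the fingers and rod above 2 N and linear speed of rod below 0.03 m/s); the arm keeps its last pose, push and grip.
It fails at once if loupe was disturbed (distance of loupe from where it was at the start of the episode above 0.02 m).
It fails at once if weight was disturbed (distance of weight from where it was at the start of the episode above 0.02 m).
It fails at once if eraser was disturbed (distance of eraser from where it was at the start of the episode above 0.02 m).
It also fails if it takes over 51 s, if anything falls off the work surface, if the arm or the gripper's body presses on something with over 40 N, if the wrist force passes 120 N, or if a joint passes its speed limit or range.

## Working session

There is one attempt and no reset: what is moved stays moved. The work goes in short steps, Python scripts to look and compute and a tool call to move; the robot and the scene stay as the last step left them, time stands still between calls to the robot, and variables do not carry over. Pictures are saved under pics/ and viewed, at most 10 in all, crops included, and the job is handed in when it is done.

Besides the shell and the picture viewer there is one more tool, called after ">>>" in YAML: its name, and indented under it one key for each argument. step_arm: Moves the arm, as the interface text tells. Shift numbers are shares of 0.5 m and turn numbers shares of pi/2 rad, none past 1 either way. Its arguments: {"type":"object","properties":{"deltas":{"type":"array","items":{"type":"array","items":{"type":"number","minimum":-1,"maximum":1}}}},"required":["deltas"]}

```bash
mkdir -p pics; cat > h.py <<'E'
import numpy as np, cv2
from scipy.spatial.transform import Rotation as Ro
from plant import bot
def cam(n):
    p=bot.camera_params(n); f=240/np.tan(np.radians(p["fov_y"])/2)
    R=Ro.from_rotvec(np.ravel(p["rvec"])).as_matrix(); t=np.ravel(p["tvec"])
    return dict(f=f,cx=p["cx"],cy=p["cy"],k=p["k1"],R=R,t=t,c=-R.T@t)
def ray(c,uv):
    d=(np.atleast_2d(uv).astype(float)-[c["cx"],c["cy"]])/c["f"]; s=d.copy()
    for _ in range(20): s=d/(1+c["k"]*(s**2).sum(1,keepdims=True))
    return np.c_[s,np.ones(len(s))]   # camera coords, z=1
def onplane(c,uv,z):
    w=ray(c,uv)@c["R"]; return c["c"]+w*((z-c["c"][2])/w[:,2:3])
def depthpts(c,uv,D): 
    uv=np.atleast_2d(uv); d=D[uv[:,1].astype(int),uv[:,0].astype(int)]
    return (ray(c,uv)*d[:,None]-c["t"])@c["R"]
def proj(c,P):
    q=np.atleast_2d(P)@c["R"].T+c["t"]; s=q[:,:2]/q[:,2:]
    return s*(1+c["k"]*(s**2).sum(1,keepdims=True))*c["f"]+[c["cx"],c["cy"]]
def tri(obs):  # [(cam,uv)]
    A=0;b=0
    for c,uv in obs:
        w=(ray(c,uv)@c["R"])[0]; w/=np.linalg.norm(w); M=np.eye(3)-np.outer(w,w); A=A+M; b=b+M@c["c"]
    return np.linalg.solve(A,b)
def snap(n,name):
    c=cam(n); I,D=bot.capture(n); cv2.imwrite(f"pics/{name}.png",I[:,:,::-1]); np.savez(f"pics/{name}.npz",I=I,D=D,**c); return c,I,D
def load(name):
    z=np.load(f"pics/{name}.npz"); return {k:z[k] for k in z.files if k not in "ID"},z["I"],z["D"]
E
python3 - <<'E'
from h import *
o=bot.get_obs(); print({k:np.round(v,3) for k,v in o.items()})
for n in ("scene","side","wrist"):
    c,I,D=snap(n,n+"0"); print(n,c["c"].round(0),c["R"][2].round(2),c["f"])
E
```

```text
{'time': np.float64(0.0), 'joint_positions': array([-1.445,  0.343,  1.525,  0.   ,  1.275, -0.146]), 'dq': array([-0.001,  0.001, -0.   ,  0.   ,  0.001, -0.   ]), 'tau': array([ 1.0000e-03, -4.3123e+01, -2.4422e+01,  7.2000e-02,  5.6000e-02,
       -0.0000e+00]), 'tool_pos': array([ 140.919, -505.323,  237.061]), 'tcp_rot': array([-3.14 , -0.   ,  0.272]), 'contact_force': array([-0.127, -0.217, -0.248]), 'moment': array([-0.002,  0.02 ,  0.009]), 'finger_force': np.float64(0.0), 'grip_width': np.float64(91.48)}
scene [ 18.  17. 714.] [ 0.55  0.48 -0.69] 523.8332458890188
side [-141.  665.  588.] [ 0.78 -0.26 -0.57] 517.1557630923636
wrist [ 220. -484.  383.] [-0.29 -0.08 -0.95] 431.6633796603077
```

View pics/scene0.png

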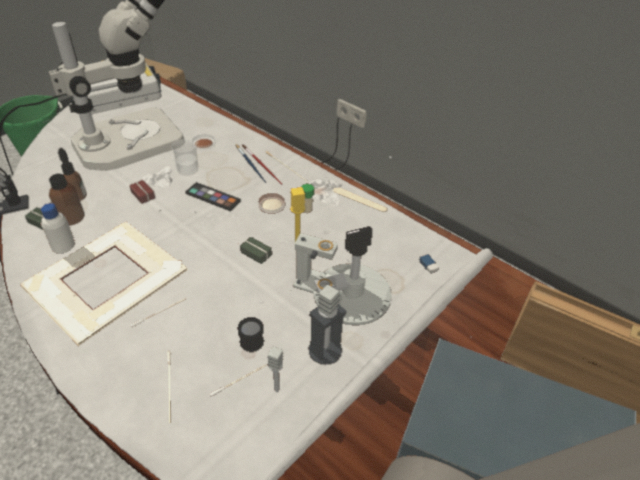

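View pics/side0.png

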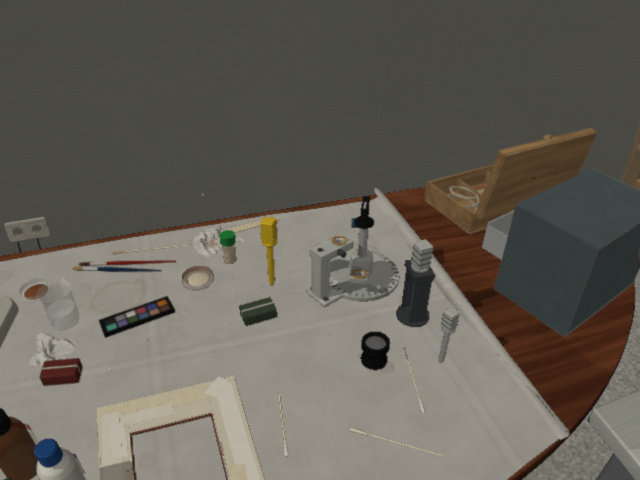

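The scene view shows the stage base near (355,290), with the knob at (357,240) and the bracket bushing at (326,246). The rod sits in its rest with its grip at (328,295). The decoys are a yellow rod at (297,200) and a smaller grey one at (275,358). In the side view the knob is at (365,210), the bushing at (340,240) and the rod grip at (421,255).

```bash
python3 - <<'E'
from h import *
pts=dict(scene0=dict(knob=(357,236),bush=(326,246),grip=(329,290),loupe=(251,327),small=(276,352),yellow=(297,193),weight=(256,247),eraser=(429,262),green=(308,188)),
 side0=dict(knob=(365,205),bush=(340,241),grip=(422,247),loupe=(375,342),small=(451,315),yellow=(269,225),weight=(258,308),green=(228,238)))
for n,d in pts.items():
    c,I,D=load(n)
    for k,uv in d.items():
        print(n,k,depthpts(c,uv,D).round(0)[0])
cs,_,_=load("scene0");cd,_,_=load("side0")
for k in pts["side0"]: print(k,tri([(cs,pts["scene0"][k]),(cd,pts["side0"][k])]).round(0))
c,I,D=load("scene0"); a=cv2.resize(I[215:325,270:410],None,fx=4.2,fy=4.2,interpolation=2)[:,:,::-1]
cv2.imwrite("pics/cropA.png",a); print(a.shape)
E
```

```text
scene0 knob [523. 364. 151.]
scene0 bush [516. 421.  95.]
scene0 grip [410. 324. 146.]
scene0 loupe [340. 421.  38.]
scene0 small [303. 326. 103.]
scene0 yellow [550. 521. 136.]
scene0 weight [482. 563.  21.]
scene0 eraser [686. 306.  12.]
scene0 green [645. 580.  62.]
side0 knob [522. 371. 156.]
side0 bush [515. 414.  98.]
side0 grip [399. 329. 147.]
side0 loupe [336. 423.  40.]
side0 small [294. 332. 105.]
side0 yellow [543. 526. 134.]
side0 weight [478. 566.  22.]
side0 green [634. 584.  61.]
knob [527. 367. 149.]
bush [511. 416. 102.]
grip [410. 325. 142.]
loupe [339. 421.  38.]
small [303. 327.  98.]
yellow [554. 525. 129.]
weight [484. 565.  18.]
green [648. 584.  54.]
(462, 588, 3)
```

View pics/cropA.png

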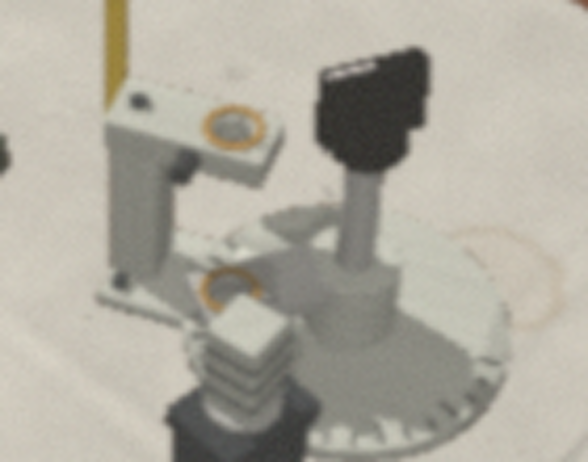

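The crop clearly shows the knob's white line on its top-left edge. The upper bushing is at crop (233,128), which is scene (325.5,245.5). The arm's bushing is at crop (231,287), which is scene (325,283).

```bash
python3 - <<'E'
from h import *
c,I,D=load("scene0")
ub=onplane(c,(325.5,245.5),104)[0]; lb=onplane(c,(325,283.3),50)[0]; ax=np.array([527,367])
for p in (ub,lb):
    d=p[:2]-ax; print(p.round(0),np.hypot(*d).round(0),np.degrees(np.arctan2(d[1],d[0])).round(0))
cw=cam("wrist"); o=bot.get_obs(); T=Ro.from_euler("xyz",o["tcp_rot"]).as_matrix()
print((T.T@(cw["c"]-o["tool_pos"])).round(1), (T.T@cw["R"][2]).round(3), (T.T@cw["R"][0]).round(2))
E
```

```text
[510. 416. 104.] 52.0 109.0
[483. 391.  50.] 50.0 151.0
[ 8.210e+01  1.000e-01 -1.463e+02] [-0.306 -0.     0.952] [0. 1. 0.]
```

```bash
cat >> h.py <<'E'
def plan(start,psi,wps,claw,step=48,ang=8.5,rnd=3):
    """rows from start pos/yaw via waypoints (x,y,z,psi), simulating the rounded rows"""
    p=np.array(start,float); rows=[]
    for w in wps:
        t=np.array(w[:3],float); n=int(np.ceil(max(np.linalg.norm(t-p)/step,abs(np.degrees(w[3]-psi))/ang,1)-1e-9))
        for i in range(n):
            k=n-i; d=(t-p)/k; A=Ro.from_euler("xyz",[np.pi,0,psi]).as_matrix()
            s=np.round(A.T@d/500,rnd); a=np.round(-(w[3]-psi)/k/(np.pi/2),rnd)
            rows.append([claw]+[float(v)+0. for v in s]+[float(a)+0.]); p=p+A@s*500; psi-=a*np.pi/2
    for i in range(0,len(rows),8): print(rows[i:i+8])
    print("end",p.round(2),round(psi,4)); return rows
def st():
    o=bot.get_obs(); print("t",round(float(o["time"]),2),o["tool_pos"].round(2),o["tcp_rot"].round(4),"F",o["contact_force"].round(1),"w",round(float(o["grip_width"]),1),"g",round(float(o["finger_force"]),1)); return o
E
python3 - <<'E'
from h import *
o=st(); plan(o["tool_pos"],.272,[(450,-150,300,1.45),(495,404,300,2.635)],0.5)
E
```

```text
t 0.15 [ 140.95 -505.43  237.23] [-3.1405e+00 -2.0000e-04  2.7180e-01] F [-0.1 -0.2  0.9] w 91.7 g 0.0
[[0.5, 0.079, -0.052, -0.013, -0.075], [0.5, 0.084, -0.042, -0.013, -0.075], [0.5, 0.089, -0.032, -0.012, -0.075], [0.5, 0.092, -0.021, -0.013, -0.075], [0.5, 0.093, -0.011, -0.012, -0.075], [0.5, 0.094, 0.0, -0.013, -0.075], [0.5, 0.094, 0.012, -0.012, -0.075], [0.5, 0.091, 0.022, -0.013, -0.075]]
[[0.5, 0.088, 0.033, -0.012, -0.075], [0.5, 0.084, 0.044, -0.013, -0.075], [0.5, 0.093, -0.004, 0.0, -0.063], [0.5, 0.092, 0.005, 0.0, -0.063], [0.5, 0.091, 0.015, 0.0, -0.063], [0.5, 0.09, 0.024, 0.0, -0.063], [0.5, 0.087, 0.032, 0.0, -0.063], [0.5, 0.083, 0.041, 0.0, -0.063]]
[[0.5, 0.079, 0.049, 0.0, -0.063], [0.5, 0.074, 0.056, 0.0, -0.063], [0.5, 0.068, 0.063, 0.0, -0.063], [0.5, 0.061, 0.07, 0.0, -0.062], [0.5, 0.054, 0.075, 0.0, -0.063], [0.5, 0.046, 0.08, 0.0, -0.062]]
end [494.9  404.17 300.23] 2.6345
```

>>> step_arm:
  deltas:
    - [0.5,0.079,-0.052,-0.013,-0.075]
    - [0.5,0.084,-0.042,-0.013,-0.075]
    - [0.5,0.089,-0.032,-0.012,-0.075]
    - [0.5,0.092,-0.021,-0.013,-0.075]
    - [0.5,0.093,-0.011,-0.012,-0.075]
    - [0.5,0.094,0.0,-0.013,-0.075]
    - [0.5,0.094,0.012,-0.012,-0.075]
    - [0.5,0.091,0.022,-0.013,-0.075]

```text
time: 0.95
tool_pos: [389.0, -219.6, 288.4]
tcp_rot: [3.142, 0.0, 1.219]
contact_force: [0.4, -0.5, 0.1]
grip_width: 46.2
finger_force: 0.0
```

>>> step_arm:
  deltas:
    - [0.5,0.088,0.033,-0.012,-0.075]
    - [0.5,0.084,0.044,-0.013,-0.075]
    - [0.5,0.093,-0.004,0.0,-0.063]
    - [0.5,0.092,0.005,0.0,-0.063]
    - [0.5,0.091,0.015,0.0,-0.063]
    - [0.5,0.09,0.024,0.0,-0.063]
    - [0.5,0.087,0.032,0.0,-0.063]
    - [0.5,0.083,0.041,0.0,-0.063]

```text
time: 1.75
tool_pos: [472.5, 128.6, 300.6]
tcp_rot: [-3.141, 0.0, 2.048]
contact_force: [0.6, 0.0, 0.3]
grip_width: 45.8
finger_force: 0.0
```

>>> step_arm:
  deltas:
    - [0.5,0.079,0.049,0.0,-0.063]
    - [0.5,0.074,0.056,0.0,-0.063]
    - [0.5,0.068,0.063,0.0,-0.063]
    - [0.5,0.061,0.07,0.0,-0.062]
    - [0.5,0.054,0.075,0.0,-0.063]
    - [0.5,0.046,0.08,0.0,-0.062]
    - [0.5,0,0,0,0]
    - [0.5,0,0,0,0]

```text
time: 2.55
tool_pos: [494.6, 404.5, 299.4]
tcp_rot: [-3.139, -0.001, 2.636]
contact_force: [-0.4, 0.1, -0.2]
grip_width: 45.8
finger_force: 0.0
```

```bash
python3 - <<'E'
from h import *
st(); snap("wrist","wrist1")
E
```

```text
t 2.55 [494.6  404.5  299.36] [-3.1394e+00 -6.0000e-04  2.6356e+00] F [-0.4  0.1 -0.2] w 45.8 g 0.0
```

View pics/wrist1.png

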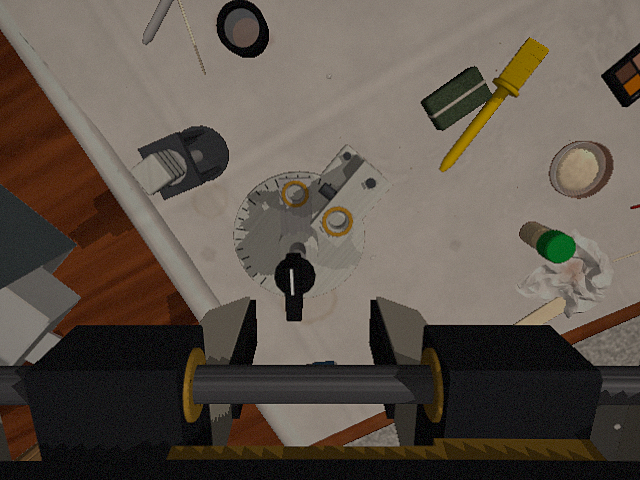

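The wrist view shows the rod in its rest with its grip top near (155,172). The arm ring is at (294,194), the bracket ring at (336,221), and the black bar knob with its white line at (293,283). I'll take a second wrist view from 90 mm away.

>>> step_arm:
  deltas:
    - [0.5,0,-0.09,0,0]
    - [0.5,0,-0.09,0,0]
    - [0.5,0,0,0,0]
    - [0.5,0,0,0,0]

```text
time: 3.0
tool_pos: [451.5, 323.4, 301.9]
tcp_rot: [3.14, 0.001, 2.631]
contact_force: [0.1, 0.2, -0.2]
grip_width: 45.9
finger_force: 0.0
```

```bash
python3 - <<'E'
from h import *
st(); snap("wrist","wrist2")
for n,off in (("wrist1",0),("wrist2",1)):
    c,I,D=load(n); H=cv2.cvtColor(I,cv2.COLOR_RGB2HSV)
    m=cv2.inRange(H,(10,90,90),(25,255,255)); m[300:]=0
    N,L,S,C=cv2.connectedComponentsWithStats(m)
    for i in range(1,N):
        if S[i,4]>60 and S[i,2]<50:
            pts=cv2.findContours((L==i).astype("uint8"),0,2)[0]; e=cv2.fitEllipse(max(pts,key=len)); print(n,"ring",S[i],np.round(e[0],1),np.round(e[1],1),"z104",onplane(c,e[0],104).round(1)[0],"z50",onplane(c,e[0],50).round(1)[0])
c,I,D=load("wrist2")
a=cv2.resize(I[80:330,150:470],None,fx=2.4,fy=2.4,interpolation=2)[:,:,::-1]; cv2.imwrite("pics/cropB.png",a); print(a.shape)
E
```

```text
t 3.0 [451.47 323.4  301.91] [3.1401e+00 1.1000e-03 2.6310e+00] F [ 0.1  0.2 -0.2] w 45.9 g 0.0
wrist1 ring [624  74  16  21 203] [633.4  84.2] [13.5 21.9] z104 [521.8 657.3 104. ] z50 [537.7 690.9  50. ]
wrist1 ring [281 180  26  27 161] [294.2 193.1] [23.2 25. ] z104 [470.9 399.4 104. ] z50 [478.8 392.2  50. ]
wrist1 ring [322 206  31  31 342] [337.1 221. ] [29.2 30.3] z104 [507.9 418.6 104. ] z50 [521.6 414.4  50. ]
wrist2 ring [ 595   33   45   59 1256] [620.   62.7] [27.5 66.4] z104 [462.2 574.3 104. ] z50 [475.4 607.4  50. ]
wrist2 ring [379 178  26  26 166] [391.6 190. ] [22.4 25.3] z104 [465.  388.1 104. ] z50 [478.6 392.   50. ]
wrist2 ring [433 202  31  31 344] [447.8 217.3] [28.2 31.4] z104 [507.8 418.3 104. ] z50 [528.1 426.9  50. ]
wrist2 ring [621 224  17  20 113] [628.2 232.6] [ 9.6 21.8] z104 [592.1 541.9 104. ] z50 [625.6 569.9  50. ]
(600, 768, 3)
```

View pics/cropB.png

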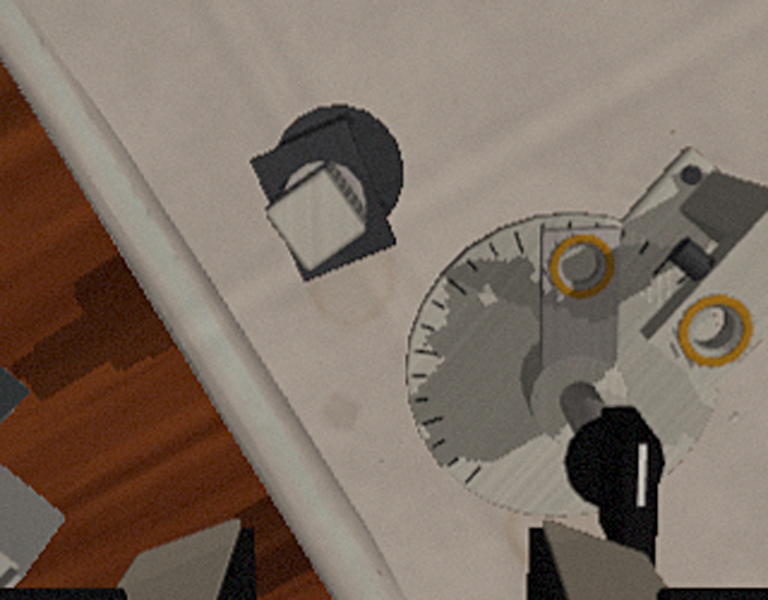

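The crop shows the grip's square top with corners at crop (267,208), (322,165), (365,228) and (308,270). It also shows the arm ring, the bracket ring, and the knob with its white line at crop (642,475). Next I'll measure the grip top and the knob line.

```bash
python3 - <<'E'
from h import *
U=tri([(load("wrist1")[0],(337.1,221.)),(load("wrist2")[0],(447.8,217.3))]);L=tri([(load("wrist1")[0],(294.2,193.1)),(load("wrist2")[0],(391.6,190.))])
print("U",U.round(1),"L",L.round(1)); 
obs={"k":[], "g":[]}
for n,kb,gb in (("wrist1",(265,250,320,325),(120,130,215,205)),("wrist2",(380,250,430,318),(255,140,310,200))):
    c,I,D=load(n); g=I.max(2).astype(int)
    x0,y0,x1,y1=kb; m=np.zeros(g.shape,"uint8"); m[y0:y1,x0:x1]=(g[y0:y1,x0:x1]>150)
    N,Lb,S,_=cv2.connectedComponentsWithStats(m)
    for i in range(1,N):
        if 15<S[i,4]<200 and S[i,3]>15:
            ys,xs=np.where(Lb==i); e0=(xs[ys<=ys.min()+1].mean(),ys.min()); e1=(xs[ys>=ys.max()-1].mean(),ys.max())
            P=onplane(c,[e0,e1],156.5); d=P[0]-P[1]; print(n,"line",S[i],P[:,:2].round(1),np.degrees(np.arctan2(d[1],d[0])).round(1)); obs["k"].append((c,np.mean([e0,e1],0)))
    x0,y0,x1,y1=gb; yy,xx=np.mgrid[y0:y1,x0:x1]; uv=np.c_[xx.ravel(),yy.ravel()]
    P=depthpts(c,uv,D); s=(P[:,2]>141)&(P[:,2]<153); m=np.zeros(g.shape,"uint8"); m[uv[s,1],uv[s,0]]=1
    Q=onplane(c,uv[s],146)[:,:2].astype("float32")
    r=cv2.minAreaRect(Q); print(n,"grip depth n",s.sum(),"z",np.median(P[s,2]).round(1),Q.mean(0),[np.round(v,1) for v in r])
    # brightness mask
    m2=np.zeros(g.shape,"uint8"); m2[y0:y1,x0:x1]=g[y0:y1,x0:x1]>165; N,Lb,S,C=cv2.connectedComponentsWithStats(m2); i=1+S[1:,4].argmax() if N>1 else 0
    ys,xs=np.where(Lb==i); r=cv2.minAreaRect(onplane(c,np.c_[xs,ys],146)[:,:2].astype("float32")); print("  bright",S[i],C[i].round(1),[np.round(v,1) for v in r],onplane(c,C[i],146)[0,:2].round(1)); obs["g"].append((c,C[i]))
for k,v in obs.items():
    if len(v)==2: print(k,tri(v).round(1))
E
```

```text
U [508.2 418.5 102.7] L [479.  392.1  48.5]
wrist1 line [290 270   3  25  51] [[510.4 376.4]
 [527.1 367.8]] 152.7
wrist1 grip depth n 1012 z 145.0 [405.40393 324.93298] [array([405.5, 325. ]), array([21.7, 22.5]), np.float64(5.6)]
  bright [     0      0    640    480 307200] [319.5 239.5] [array([532. , 388.4]), array([553.5, 373. ]), np.float64(61.1)] [503.3 404.1]
wrist2 line [416 265   3  26  60] [[509.7 376.5]
 [527.2 367.7]] 153.4
wrist2 grip depth n 1015 z 145.1 [405.00162 323.61215] [array([405.1, 323.5]), array([22.4, 22.5]), np.float64(5.8)]
  bright [270 185   4   8   9] [271.3 188.6] [array([412. , 311.5]), array([0.6, 5.3]), np.float64(85.8)] [412.  311.6]
k [518.7 372.1 156.1]
g [327.6 461.9 823.2]
```

```bash
python3 - <<'E'
from h import *
st()
plan((451.2,325.5,300.2),2.6345,[(527.5,367.3,210,2.67),(527.5,367.3,136,2.67)],0.5,step=40)
E
```

```text
t 3.05 [452.06 324.37 301.88] [3.1394e+00 1.4000e-03 2.6320e+00] F [-0.1  0.3 -0.8] w 45.5 g 0.0
[[0.5, -0.023, 0.037, 0.045, -0.006], [0.5, -0.024, 0.037, 0.045, -0.006], [0.5, -0.024, 0.036, 0.045, -0.005], [0.5, -0.024, 0.036, 0.045, -0.006], [0.5, 0.0, 0.0, 0.074, 0.0], [0.5, 0.0, 0.0, 0.074, 0.0]]
end [527.61 367.3  136.2 ] 2.6706
```

>>> step_arm:
  deltas:
    - [0.5,-0.023,0.037,0.045,-0.006]
    - [0.5,-0.024,0.037,0.045,-0.006]
    - [0.5,-0.024,0.036,0.045,-0.005]
    - [0.5,-0.024,0.036,0.045,-0.006]
    - [0.4,0,0,0,0]
    - [0.4,0,0,0,0]
    - [0.4,0,0,0,0]

```text
time: 3.75
tool_pos: [528.0, 367.2, 212.0]
tcp_rot: [3.14, 0.001, 2.67]
contact_force: [-0.6, 0.3, -0.6]
grip_width: 37.1
finger_force: 0.0
```

```bash
python3 - <<'E'
from h import *
st(); c,I,D=snap("wrist","wrist3"); st(); print(proj(c,[[527.5,367.3,156],[508,418.5,104]]).round(0))
E
```

```text
t 3.75 [528.   367.17 212.01] [3.1400e+00 1.2000e-03 2.6703e+00] F [-0.6  0.3 -0.6] w 37.1 g 0.0
t 3.8 [527.95 367.14 212.38] [3.1395e+00 1.5000e-03 2.6704e+00] F [ 0.8 -0.3  0.3] w 36.8 g 0.0
[[314. 280.]
 [376. 182.]]
```

>>> step_arm:
  deltas:
    - [0.4,0,0,0.076,0]
    - [0.4,0,0,0.076,0]
    - [0.4,0,0,0,0]
    - [0,0,0,0,0]
    - [0,0,0,0,0]
    - [0,0,0,0,0]
    - [0,0,0,0,0]
    - [0,0,0,0,0]

```text
time: 4.6
tool_pos: [528.7, 368.0, 136.3]
tcp_rot: [3.138, 0.002, 2.671]
contact_force: [3.1, 4.3, 3.1]
grip_width: 12.0
finger_force: 30.0
```

>>> step_arm:
  deltas:
    - [0,0,0,0,0.04]
    - [0,0,0,0,0.065]
    - [0,0,0,0,0.07]
    - [0,0,0,0,0.07]
    - [0,0,0,0,0.07]
    - [0,0,0,0,0.07]
    - [0,0,0,0,0.05]
    - [0,0,0,0,0.03]

```text
time: 5.4
tool_pos: [529.4, 368.6, 136.3]
tcp_rot: [3.135, -0.002, 1.937]
contact_force: [5.6, 6.5, 0.8]
grip_width: 12.0
finger_force: 30.0
```

```bash
python3 - <<'E'
from h import *
for n in ("wrist","scene","side"): c,I,D=snap(n,n+"4")
st()
c,I,D=load("wrist4"); H=cv2.cvtColor(I,cv2.COLOR_RGB2HSV); m=cv2.inRange(H,(10,90,60),(25,255,255)); m[330:]=0
N,L,S,C=cv2.connectedComponentsWithStats(m)
for i in range(1,N):
    if S[i,4]>60: print(S[i],onplane(c,C[i],104).round(1)[0])
parts=[load("wrist4")[1][60:360,220:520],load("side4")[1][225:300,300:375],load("scene4")[1][230:305,285:360]]
a=np.hstack([cv2.resize(parts[0],(400,400),interpolation=2),np.vstack([cv2.resize(p,(200,200),interpolation=2) for p in parts[1:]])])
cv2.imwrite("pics/cropC.png",a[:,:,::-1])
E
```

```text
t 5.55 [529.39 368.59 136.3 ] [ 3.1356e+00 -1.8000e-03  1.9397e+00] F [5.  8.4 1.4] w 12.3 g 30.0
[ 280  150   61   61 1351] [508.3 418.8 104. ]
[295 171  33  17 236] [508.6 418.  104. ]
```

View pics/cropC.png

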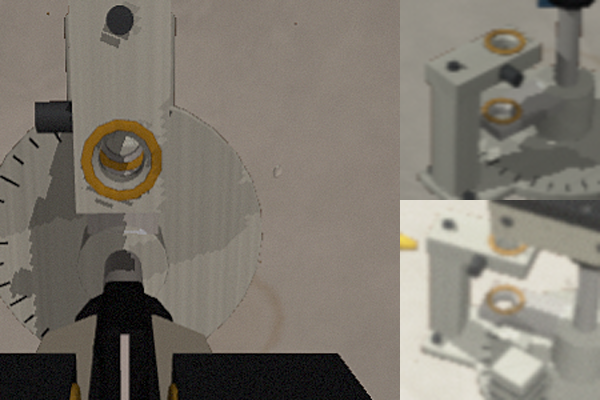

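The bracket ring sits at crop (121,159), with the arm's brass arc visible through it, centred to within about half a millimetre. The knob is therefore at the index mark. I'll release it, rise and go to the rod.

```bash
python3 - <<'E'
from h import *
plan((528,367.2,136),1.940,[(528,367.2,215,1.94),(406,324.3,215,1.67)],0.5,step=45)
E
```

```text
[[0.5, 0.0, 0.0, -0.079, 0.0], [0.5, 0.0, 0.0, -0.079, 0.0], [0.5, 0.003, -0.086, 0.0, 0.057], [0.5, -0.005, -0.086, 0.0, 0.057], [0.5, -0.013, -0.085, 0.0, 0.058]]
end [406.21 324.39 215.  ] 1.6698
```

>>> step_arm:
  deltas:
    - [0.3,0,0,0,0]
    - [0.4,0,0,0,0]
    - [0.4,0,0,0,0]
    - [0.4,0,0,-0.08,0]
    - [0.4,0,0,-0.08,0]
    - [0.4,0,0,0,0]

```text
time: 6.15
tool_pos: [530.0, 368.0, 221.1]
tcp_rot: [3.131, -0.001, 1.94]
contact_force: [1.3, 0.3, 0.5]
grip_width: 36.8
finger_force: 0.0
```

```bash
python3 - <<'E'
from h import *
c,I,D=snap("wrist","wrist5"); o=st()
H=cv2.cvtColor(I,cv2.COLOR_RGB2HSV); m=cv2.inRange(H,(10,90,60),(25,255,255)); m[330:]=0
N,L,S,C=cv2.connectedComponentsWithStats(m)
for i in range(1,N):
    if S[i,4]>60: print(S[i],C[i].round(1),onplane(c,C[i],104).round(1)[0],onplane(c,C[i],50).round(1)[0])
plan(o["tool_pos"],1.940,[(406,324.3,215,1.67)],0.5,step=45)
E
```

```text
t 6.2 [528.92 367.35 217.94] [ 3.1356e+00 -5.0000e-04  1.9399e+00] F [-0.4  0.  -0.7] w 36.5 g 0.0
[389   0  16  20 247] [396.5   8. ] [524.3 509.5 104. ] [529.7 522.8  50. ]
[557   0  23  12  97] [567.   4.] [609.7 544.2 104. ] [632.7 564.6  50. ]
[288 135  43  43 661] [309.5 155.9] [508.5 418.7 104. ] [510.7 413.5  50. ]
[298 154  23  12  98] [308.7 161.4] [509.2 415.5 104. ] [511.5 409.6  50. ]
[ 539  174  101  156 2494] [593.7 259.3] [703.9 423.1 104. ] [746.1 418.8  50. ]
[   0  266  110   64 3021] [ 48.4 305.5] [382.5 265.3 104. ] [358.8 228.6  50. ]
[[0.5, 0.003, -0.087, 0.002, 0.057], [0.5, -0.005, -0.087, 0.002, 0.057], [0.5, -0.013, -0.085, 0.002, 0.058]]
end [406.18 324.23 214.94] 1.6698
```

>>> step_arm:
  deltas:
    - [0.5,0.003,-0.087,0.002,0.057]
    - [0.5,-0.005,-0.087,0.002,0.057]
    - [0.5,-0.013,-0.085,0.002,0.058]
    - [0.5,0,0,0,0]
    - [0.5,0,0,0,0]
    - [0.5,0,0,0,0]

```text
time: 6.8
tool_pos: [405.9, 324.0, 211.5]
tcp_rot: [3.141, 0.0, 1.67]
contact_force: [-0.3, -0.3, 0.4]
grip_width: 46.3
finger_force: 0.0
```

```bash
python3 - <<'E'
from h import *
o=st(); c,I,D=snap("wrist","wrist6"); o=st()
yy,xx=np.mgrid[150:460,200:440]; uv=np.c_[xx.ravel(),yy.ravel()]; P=depthpts(c,uv,D)
s=(abs(P[:,2]-145.5)<5)&(np.hypot(P[:,0]-405,P[:,1]-324)<25); Q=P[s]; print(s.sum(),Q.mean(0).round(1),np.median(Q[:,2]).round(1),uv[s].min(0),uv[s].max(0))
r=cv2.minAreaRect(onplane(c,uv[s],146)[:,:2].astype("float32")); print([np.round(v,1) for v in r])
E
```

```text
t 6.8 [405.94 324.02 211.49] [3.1411 0.     1.6702] F [-0.3 -0.3  0.4] w 46.3 g 0.0
t 6.85 [406.14 324.07 211.43] [3.1411 0.     1.6699] F [ 0.7  0.6 -0.3] w 46.2 g 0.0
1649 [405.2 324.1 145. ] 145.2 [293 251] [334 291]
[array([405.3, 324.5]), array([21.6, 22.5]), np.float64(5.7)]
```

>>> step_arm:
  deltas:
    - [0.5,0,-0.001,0.06,0]
    - [0.5,0,0,0.06,0]
    - [0.5,0,0,0.058,0]
    - [0.5,0,0,0,0]
    - [0.5,0,0,0,0]
    - [0,0,0,0,0]
    - [0,0,0,0,0]
    - [0,0,0,0,0]

```text
time: 7.65
tool_pos: [405.2, 324.1, 123.8]
tcp_rot: [3.14, -0.001, 1.67]
contact_force: [-0.2, 0.2, -0.3]
grip_width: 26.5
finger_force: 0.0
```

>>> step_arm:
  deltas:
    - [0,0,0,0,0]
    - [0,0,0,0,0]

```text
time: 7.85
tool_pos: [405.1, 324.0, 123.6]
tcp_rot: [3.14, -0.001, 1.67]
contact_force: [0.4, -0.8, 5.4]
grip_width: 22.0
finger_force: 30.0
```

>>> step_arm:
  deltas:
    - [0,0,0,-0.02,0]
    - [0,0,0,-0.05,0]
    - [0,0,0,-0.06,0]
    - [0,0,0,-0.06,0]
    - [0,0,0,-0.05,0]
    - [0,0,0,0,0]
    - [0,0,0,0,0]

```text
time: 8.55
tool_pos: [404.1, 323.5, 242.4]
tcp_rot: [-3.141, 0.0, 1.67]
contact_force: [-1.1, 0.1, -1.3]
grip_width: 21.9
finger_force: 30.0
```

```bash
python3 - <<'E'
from h import *
o=st()
d=np.array([508.3,418.6]); plan(o["tool_pos"],1.67,[(d[0],d[1],o["tool_pos"][2],1.94)],0,step=30)
E
```

```text
t 8.55 [404.1  323.53 242.45] [-3.1411e+00  3.0000e-04  1.6699e+00] F [-1.1  0.1 -1.3] w 21.9 g 30.0
[[0, 0.034, 0.045, 0.0, -0.034], [0, 0.031, 0.047, 0.0, -0.034], [0, 0.029, 0.049, 0.0, -0.035], [0, 0.026, 0.05, 0.0, -0.034], [0, 0.023, 0.051, 0.0, -0.035]]
end [508.19 418.61 242.45] 1.9402
```

>>> step_arm:
  deltas:
    - [0,0.034,0.045,0.0,-0.034]
    - [0,0.031,0.047,0.0,-0.034]
    - [0,0.029,0.049,0.0,-0.035]
    - [0,0.026,0.05,0.0,-0.034]
    - [0,0.023,0.051,0.0,-0.035]
    - [0,0,0,0,0]
    - [0,0,0,0,0]
    - [0,0,0,0,0]

```text
time: 9.35
tool_pos: [507.7, 418.1, 241.5]
tcp_rot: [-3.139, 0.001, 1.939]
contact_force: [0.1, 0.2, -2.0]
grip_width: 21.5
finger_force: 30.0
```

```bash
python3 - <<'E'
from h import *
for n in ("wrist","scene","side"): snap(n,n+"7")
o=st()
im=[]
for n in ("wrist","scene","side"):
    c,I,D=load(n+"7"); q=proj(c,[[508.3,418.6,104],[508.3,418.6,129]]); print(n,q.round(1)); u,v=q.mean(0).astype(int); h=100 if n=="wrist" else 33
    im.append(cv2.resize(I[max(v-h,0):v+h,u-h:u+h],(260,260),interpolation=2)); print((u-h,max(v-h,0)),260/(2*h))
cv2.imwrite("pics/cropD.png",np.hstack(im)[:,:,::-1])
E
```

```text
t 9.5 [508.15 418.35 242.93] [-3.1414e+00  1.0000e-04  1.9396e+00] F [-0.   0.6 -1.3] w 22.3 g 30.0
wrist [[315.8 233.8]
 [316.  244.9]]
(np.int64(215), np.int64(139)) 1.3
scene [[323.9 245.3]
 [324.5 234.4]]
(np.int64(291), np.int64(206)) 3.9393939393939394
side [[339.1 240.8]
 [339.6 228. ]]
(np.int64(306), np.int64(201)) 3.9393939393939394
```

View pics/cropD.png

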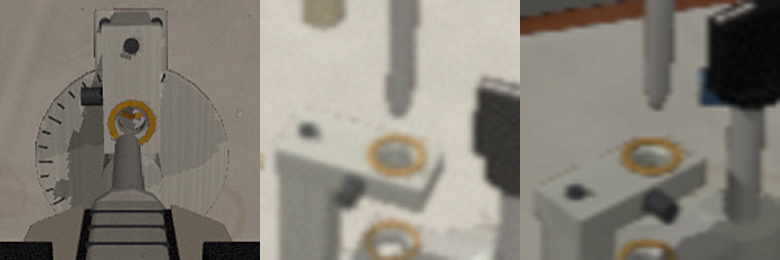

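The three crops show the tip just above the bracket ring. In the scene and side views it is within about 1 mm. In the wrist view the shaft, at crop col 127, sits slightly left of the ring at crop col 132. I'll measure that offset more exactly.

```bash
python3 - <<'E'
from h import *
c,I,D=load("wrist7"); print(c["cx"],c["cy"])
# shaft segmentation by depth: world points nearer than bracket
yy,xx=np.mgrid[215:400,260:380]; uv=np.c_[xx.ravel(),yy.ravel()]; P=depthpts(c,uv,D)
s=(P[:,2]>118)&(P[:,2]<250)
for r in range(220,330,8):
    k=s&(uv[:,1]==r)
    if k.sum()>3: print(r,uv[k,0].min(),uv[k,0].max(),P[k][:,2].mean().round(0),P[k][:,:2].mean(0).round(1))
for n in ("scene","side"):
    c,I,D=load(n+"7"); u,v=proj(c,[[508.3,418.6,129]])[0].astype(int)
    yy,xx=np.mgrid[v-40:v+8,u-14:u+15]; uv=np.c_[xx.ravel(),yy.ravel()]; P=depthpts(c,uv,D); s=(np.hypot(P[:,0]-508,P[:,1]-418)<20)&(P[:,2]>122)
    for r in range(v-40,v+8,8):
        k=s&(uv[:,1]==r)
        if k.any():
            a=[uv[k,0].mean(),r]; z=P[k][:,2].mean(); q=proj(c,[[508.15,418.35,z]])[0]; print(n,r,uv[k,0].min(),uv[k,0].max(),"z",z.round(0),"exp col",q.round(1))
    H=cv2.cvtColor(I,cv2.COLOR_RGB2HSV); m=cv2.inRange(H,(10,70,90),(25,255,255)); 
    N,L,S,C=cv2.connectedComponentsWithStats(m)
    e=proj(c,[[508.3,418.6,104]])[0]
    for i in range(1,N):
        if np.hypot(*(C[i]-e))<12 and S[i,4]>20: print(" ring",S[i],"bbox centre",(S[i,:2]+(S[i,2:4]-1)/2),"exp",e.round(1))
E
```

```text
312.7184299223909 245.03959097773287
244 307 318 140.0 [504.8 421.7]
252 303 322 153.0 [505.1 421. ]
260 303 322 167.0 [505.1 421.2]
268 302 323 179.0 [505.2 421.1]
276 301 324 190.0 [505.3 421. ]
284 301 324 218.0 [502.7 428.2]
292 289 335 223.0 [503.  426.8]
300 268 357 232.0 [503.  427.2]
308 260 378 239.0 [505.2 428.2]
316 260 379 246.0 [505.3 428.3]
324 279 347 249.0 [508. 428.]
scene 194 323 335 z 223.0 exp col [327.  189.1]
scene 202 325 331 z 202.0 exp col [326.4 200. ]
scene 210 324 331 z 185.0 exp col [326.  208.5]
scene 218 324 330 z 169.0 exp col [325.6 216.3]
scene 226 323 330 z 151.0 exp col [325.1 224.5]
scene 234 324 328 z 133.0 exp col [324.7 232.7]
 ring [318 240  15  11  70] bbox centre [325. 245.] exp [323.9 245.3]
side 188 338 345 z 205.0 exp col [341.2 186.5]
side 196 338 344 z 191.0 exp col [340.9 194.7]
side 204 337 344 z 176.0 exp col [340.6 203.1]
side 212 337 344 z 162.0 exp col [340.4 210.6]
side 220 337 343 z 147.0 exp col [340.1 218.7]
side 228 339 341 z 130.0 exp col [339.8 227.6]
 ring [332 236  15  10  76] bbox centre [339.  240.5] exp [339.1 240.8]
```

>>> step_arm:
  deltas:
    - [0,0.002,0.0036,0,0]
    - [0,0,0,0,0]
    - [0,0,0,0.02,0]
    - [0,0,0,0.02,0]
    - [0,0,0,0.02,0]
    - [0,0,0,0,0]
    - [0,0,0,0,0]

```text
time: 10.2
tool_pos: [509.9, 420.3, 212.1]
tcp_rot: [-3.141, 0.0, 1.94]
contact_force: [0.4, 0.9, -1.0]
grip_width: 21.9
finger_force: 30.0
```

```bash
python3 - <<'E'
from h import *
for n in ("wrist","scene","side"): snap(n,n+"8")
o=st(); im=[]
for n in ("wrist","scene","side"):
    c,I,D=load(n+"8"); q=proj(c,[[508.3,418.6,104]])[0]; u,v=q.astype(int); h=40 if n=="wrist" else 20
    im.append(cv2.resize(I[v-h:v+h,u-h:u+h],(260,260),interpolation=2)); print(n,(u-h,v-h),260/(2*h))
    H=cv2.cvtColor(I,cv2.COLOR_RGB2HSV); m=cv2.inRange(H,(10,70,90),(25,255,255)); m[:v-30]=0;m[v+30:]=0
    N,L,S,C=cv2.connectedComponentsWithStats(m)
    for i in range(1,N):
        if np.hypot(*(C[i]-q))<25 and S[i,4]>20: print(" ring",S[i],"bbox centre",(S[i,:2]+(S[i,2:4]-1)/2),"exp",q.round(1))
    g=I.mean(2); 
    for r in ((v+12,v+20) if n=="wrist" else (v-8,v-14)): print(r,g[r,u-14:u+15].astype(int).tolist(),"from",u-14)
cv2.imwrite("pics/cropE.png",np.hstack(im)[:,:,::-1])
E
```

```text
t 10.35 [510.22 420.53 213.17] [ 3.1406e+00 -1.0000e-04  1.9400e+00] F [ 0.1 -0.4 -1.3] w 22.0 g 30.0
wrist (np.int64(271), np.int64(209)) 3.25
 ring [291 229  41  35 440] bbox centre [311. 246.] exp [311.2 249.1]
 ring [315 238   6   5  23] bbox centre [317.5 240. ] exp [311.2 249.1]
261 [69, 55, 51, 49, 58, 56, 58, 60, 66, 62, 76, 75, 77, 78, 83, 86, 89, 83, 88, 89, 82, 87, 88, 81, 76, 78, 70, 75, 82] from 297
269 [87, 89, 88, 85, 89, 63, 61, 64, 67, 75, 74, 76, 76, 79, 83, 83, 83, 81, 86, 89, 86, 83, 83, 83, 80, 75, 60, 118, 126] from 297
scene (np.int64(303), np.int64(225)) 6.5
 ring [318 241  15  10  57] bbox centre [325.  245.5] exp [323.9 245.3]
 ring [318 262  14  11  52] bbox centre [324.5 267. ] exp [323.9 245.3]
237 [198, 199, 200, 201, 197, 193, 194, 196, 196, 193, 195, 198, 187, 170, 135, 126, 124, 126, 122, 124, 153, 191, 202, 202, 200, 200, 201, 201, 202] from 309
231 [201, 197, 200, 197, 200, 200, 200, 202, 203, 202, 202, 201, 197, 177, 141, 125, 128, 126, 124, 128, 158, 192, 201, 204, 203, 200, 199, 199, 200] from 309
side (np.int64(319), np.int64(220)) 6.5
 ring [332 236  16  10  61] bbox centre [339.5 240.5] exp [339.1 240.8]
 ring [330 262  16   8  42] bbox centre [337.5 265.5] exp [339.1 240.8]
232 [145, 144, 144, 143, 142, 142, 142, 141, 141, 139, 125, 113, 107, 100, 94, 89, 89, 118, 137, 139, 141, 140, 139, 141, 142, 142, 141, 141, 140] from 325
226 [144, 143, 141, 141, 141, 142, 141, 141, 140, 139, 125, 111, 107, 102, 97, 92, 90, 119, 139, 141, 142, 142, 141, 141, 140, 133, 100, 59, 48] from 325
```

View pics/cropE.png

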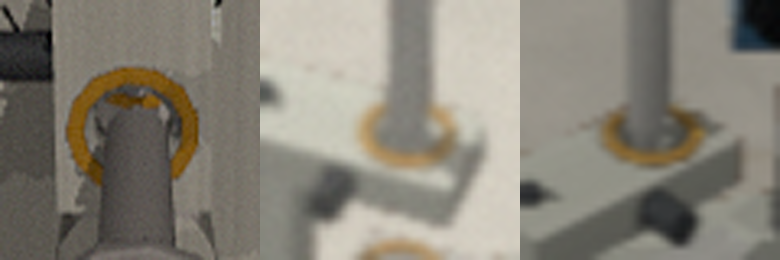

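The tip is inside the flare. In the crops the shaft sits 1–2 mm towards tool +y of the ring centre, so I'll shift back 1.2 mm and continue down slowly.

>>> step_arm:
  deltas:
    - [0,0,-0.0024,0,0]
    - [0,0,0,0.01,0]
    - [0,0,0,0.015,0]
    - [0,0,0,0.015,0]
    - [0,0,0,0.015,0]
    - [0,0,0,0.015,0]
    - [0,0,0,0,0]
    - [0,0,0,0,0]

```text
time: 11.15
tool_pos: [508.9, 419.9, 177.4]
tcp_rot: [-3.141, 0.0, 1.94]
contact_force: [0.0, 0.4, -2.0]
grip_width: 21.6
finger_force: 30.0
```

```bash
python3 - <<'E'
from h import *
for n in ("wrist","scene","side"): snap(n,n+"9")
o=st(); im=[]
for n in ("wrist","scene","side"):
    c,I,D=load(n+"9"); q=proj(c,[[508.3,418.6,104 if n=="wrist" else 80]])[0]; u,v=q.astype(int); h=40 if n=="wrist" else 30
    im.append(cv2.resize(I[v-h:v+h,u-h:u+h],(260,260),interpolation=2)); print(n,(u-h,v-h),260/(2*h))
cv2.imwrite("pics/cropF.png",np.hstack(im)[:,:,::-1])
E
```

```text
t 11.3 [509.08 420.1  178.15] [ 3.1407e+00 -1.0000e-04  1.9400e+00] F [-0.7 -0.6 -1.1] w 21.4 g 30.0
wrist (np.int64(272), np.int64(229)) 3.25
scene (np.int64(293), np.int64(225)) 4.333333333333333
side (np.int64(308), np.int64(222)) 4.333333333333333
```

View pics/cropF.png

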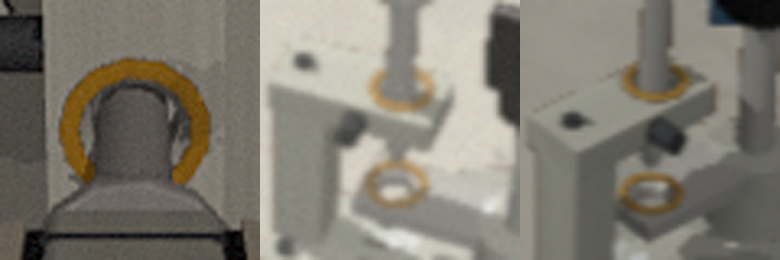

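The shaft is centred in the bracket bushing, at crop (132,130) against the ring at (135,130). The tip is visible just above the arm's ring and there is no contact force, so I'll continue down.

>>> step_arm:
  deltas:
    - [0,0,0,0.01,0]
    - [0,0,0,0.015,0]
    - [0,0,0,0.015,0]
    - [0,0,0,0.015,0]
    - [0,0,0,0.015,0]
    - [0,0,0,0.006,0]
    - [0,0,0,0,0]
    - [0,0,0,0,0]

```text
time: 12.1
tool_pos: [509.0, 420.0, 139.8]
tcp_rot: [3.141, -0.0, 1.94]
contact_force: [-0.1, -0.1, -1.4]
grip_width: 21.9
finger_force: 30.0
```

```bash
python3 - <<'E'
from h import *
for n in ("wrist","scene","side"): snap(n,n+"10")
o=st(); im=[]
for n in ("wrist","scene","side"):
    c,I,D=load(n+"10"); q=proj(c,[[508.3,418.6,104 if n=="wrist" else 75]])[0]; u,v=q.astype(int); h=60 if n=="wrist" else 40
    im.append(cv2.resize(I[v-h:v+h,u-h:u+h],(260,260),interpolation=2))
cv2.imwrite("pics/cropG.png",np.hstack(im)[:,:,::-1])
E
```

```text
t 12.25 [509.06 420.07 140.12] [ 3.1408e+00 -1.0000e-04  1.9400e+00] F [ 0.2  0.3 -1.4] w 21.5 g 30.0
```

View pics/cropG.png

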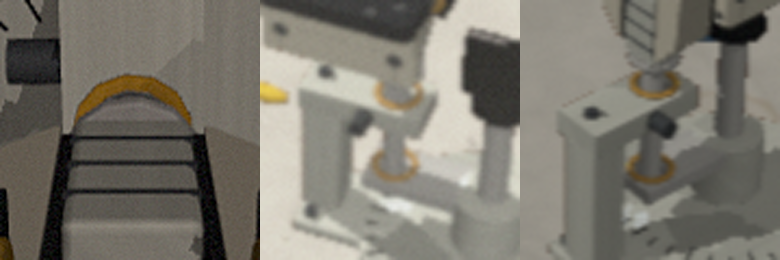

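The rod passes through both rings, with the collar clear above the bracket. The tip is at about 26.5 mm and there is no side force, so I'm handing the job in.

```bash
python3 -c "
from h import *
st(); print(bot.close_job())"
```

```text
t 12.25 [509.06 420.07 140.12] [ 3.1408e+00 -1.0000e-04  1.9400e+00] F [ 0.2  0.3 -1.4] w 21.5 g 30.0
the job is handed in; nothing more can be done
None
```

I turned the knob to its index mark and threaded the locking rod through both bushings; the job is handed in, with the arm still gripping the rod at 30 N, its tip about 26 mm above the table and its collar about 14 mm clear of the bracket (no verdict was returned).

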